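# Set out the solvent bottles and waste beaker for a chromatograph run

## Robot

A 6-joint arm with a two-finger parallel gripper is mounted at the origin on the work surface. World frame = base frame: x ahead of the robot, y to its left, z up, the work surface at z = 0. Lengths are in m, angles in degrees, forces in N, time in s.
With the tool pointing down it reaches from about 0.375 to 0.975 m from the base axis. Payload 3.8 kg.
Tool frame: the origin (TCP) lies on the mounting face of the last link; the fingertips stand 166 mm ahead of it and the grasp point (between the pads) lies 147 mm ahead of it; z points along the fingers, y is the line along which they close (so a half turn about z gives the same grasp; the last joint's range is limited). The gripper opens to 88 mm and grips with 3 to 60 N. Pads are 18 mm wide; open, the fingers measure 123 mm over their backs; the gripper's body (75 mm by 187 mm) begins 45 mm behind the grasp point.
Start: joints at [-70.182, 15.12, 91.902, -0, 72.978, -2.114], TCP at [0.252, -0.626, 0.405] pointing down, gripper open.
Joint ranges: [-150.88, 150.88], [-54.13, 125.18], [17.81, 147.31], [-75.09, 255.09], [0, 152.58], [-146.25, 146.25]. Speed limits (degrees/s): [147.25, 147.25, 180, 180, 180, 180].

## Interface

Orientations are given as [roll, pitch, yaw] about the fixed x, y, z axes, in that order (R = Rz(yaw) Ry(pitch) Rx(roll)).
In Python, from cell import robot gives the robot as it stands. The module is installed in compiled form; this text tells all that it offers.
- The arm moves only by the tool play_rows, never from a script. Its argument "increments" is a list of rows, each a list of 2 entries, a list of its own where there are three numbers: the shift along the world's x, y, z in units of 0.05 m (1.0 is 0.05 m), then the turn, a rotation vector about the world's x, y, z in units of 5 degrees (1.0 is 5 degrees). A call has 1 to 12 rows; each row shifts and turns the commanded pose from where the row before left it; what a row does not reach is not made up. A row lasts 1/8 s, in which the tool goes at most 62.5 mm and 10.7 degrees, less where a joint would pass 70% of its speed; a pose out of reach is approached as far as the arm can. A call with a number of a shift or a turn outside -1 to 1 is refused whole. A call with a gripper value outside its range is refused whole. "jaw" is the closure, from -1 (fully open) to 1 (shut), set as the call begins (left out, the last holds). The fingers move at their own pace and stop on an object; "newtons" is the grip in N (left out, the last holds). Time passes only in rows, so rows that do not move let the fingers close. It gives the time, the measured TCP pose, the force, the opening and the grip force at its end, in the units of the state.
- robot.observe(): the state, without advancing time (a new reading comes with each control period).
- robot.capture(name): name is "scene" or "side" or "wrist"; returns a dict with "color" (420x560x3 uint8, red, green, blue), "depth" (420x560 float32, m along the optical axis (not along the pixel's ray), 0 where there is no reading), "intrinsics" (3x3 intrinsics, pixels), "rvec" (rotation vector, rad) and "tvec" (3), from world to camera coordinates, as OpenCV has them. Camera axes: x right, y down, z forward; pixel columns grow to the right and rows downward; lengths in m; the calibration is good to about 2 mm. A picture is of the moment at which its call begins.
- robot.hand_in(): hands the job in; it is judged then, once.
The state is a dict: "clock": time; "qpos": joint angles; "joint_velocities": joint speeds; "effort": joint torques, N m; "tcp_pos": TCP position; "tool_rot": TCP orientation; "wrist_force": force on the tool from outside, world axes, zero at the start; "moment": the same for the moment, N m; "finger_gap": opening from 0.0 (shut) to 1.0 (fully open); "grasp_force": force on a finger pad.
Only numpy, scipy, OpenCV 4.12 (cv2) and the standard library are available. Lean on these libraries where they do the work, as an engineer would, in place of code of your own. Each camera call takes 0.05 s, during which the arm holds its last target. There are 200 camera calls.

## Task

Set the bench up for a chromatograph run: stand each of the three blue-capped glass bottles in the round well of its own size (smallest bottle in the smallest well, largest in the largest), and lift only the top beaker off the nested pair and stand it upright in the middle of the square drip tray. Set everything down gently without dropping it, and leave the lower beaker and the amber jar where they are.

Things in the scene. Friction and masses are not known exactly. Their poses are not given: they have to be found in the camera images.
- bottle_small_center (a point): The small one of three clear-glass bottles with blue screw caps: 72 mm tall, body 34 mm across, upright. The point is on its axis half-way up, 36 mm above its underside; z up. The cap, 30 mm across, fills the top 22 mm; grip it there from above (below it is a narrower neck, then the sloping shoulder). 35 to 70 g, loose.
- bottle_medium_center (a point): The medium one of three clear-glass bottles with blue screw caps: 86 mm tall, body 46 mm across, upright. The point is on its axis half-way up, 43 mm above its underside; z up. The cap, 40 mm across, fills the top 24 mm; grip it there from above (below it is a narrower neck, then the sloping shoulder). 70 to 140 g, loose.
- bottle_large_center (a point): The large one of three clear-glass bottles with blue screw caps: 98 mm tall, body 56 mm across, upright. The point is on its axis half-way up, 49 mm above its underside; z up. The cap, 48 mm across, fills the top 24 mm; grip it there from above (below it is a narrower neck, then the sloping shoulder). 125 to 255 g, loose.
- well_small: The small one of three grey plastic round wells fixed to the bench: an open ring 62 mm across outside, 50 mm inside, rim 14 mm above the bench, with a flat floor 4 mm above the bench on which the small bottle stands. Origin at the centre of its underside (on the bench), z up.
- well_medium: The medium one of three grey plastic round wells fixed to the bench: an open ring 74 mm across outside, 62 mm inside, rim 14 mm above the bench, with a flat floor 4 mm above the bench on which the medium bottle stands. Origin at the centre of its underside (on the bench), z up.
- well_large: The large one of three grey plastic round wells fixed to the bench: an open ring 84 mm across outside, 72 mm inside, rim 14 mm above the bench, with a flat floor 4 mm above the bench on which the large bottle stands. Origin at the centre of its underside (on the bench), z up.
- drip_tray: Square steel drip tray 84 mm wide, fixed to the bench: lip 4 mm thick and 10 mm high, inner floor 76 mm wide and 4 mm above the bench. Origin at the centre of its underside, x and y along its sides, z up; its yaw is arbitrary.
- beaker_top_center (a point): The upper of two nested, alike white plastic tapered beakers, open upwards, 70 mm tall, 60 mm across the rim, 40 mm across the foot, wall 2.5 mm, 40 g. The point is on its axis half-way up, 35 mm above its underside; z up. It stands loosely on ribs inside the lower one with about 2 mm of play all round, so its rim and upper 34 mm stand clear above the lower one's rim; draw it out straight up, 36 mm or more, to free it.
- beaker_low_center (a point): The lower beaker of the nest, same form and size, standing loose on the bench; it stays where it is. The point is on its axis half-way up, 35 mm above its underside.
- jar_center (a point): Bystander: a squat amber glass jar with a white lid, 68 mm across and 50 mm tall, loose; it stays where it is. The point is its centre, 25 mm above its underside.
There are look-alikes about, which are no part of the job. Leave any black or red look-alike of the part that bears beaker_top_center alone.

How it is judged (in metres and radians):
At the end, for the whole second after the job is handed in: Each bottle upright (0.1 rad) and at rest on the floor of the well of its size, axes within 12 mm; the top beaker likewise on the drip tray floor, within 15 mm of its centre; the lower beaker upright and within 25 mm, the jar within 20 mm, of where they began (horizontal distance between bottle_small_center and well_small below 0.012 m and z of bottle_small_center in the frame of well_small below 0.044 m and angle between each of bottle_small_center, bottle_medium_center, bottle_large_center, beaker_top_center, beaker_low_center's own z axis and vertical below 0.1 rad and linear speed of each of bottle_small, bottle_medium, bottle_large, beaker_top below 0.02 m/s and horizontal distance between bottle_medium_center and well_medium below 0.012 m and z of bottle_medium_center in the frame of well_medium below 0.051 m and horizontal distance between bottle_large_center and well_large below 0.012 m and z of bottle_large_center in the frame of well_large below 0.057 m and horizontal distance between beaker_top_center and drip_tray below 0.015 m and z of beaker_top_center in the frame of drip_tray below 0.043 m and distance of beaker_low_center from where it was at the start of the episode below 0.025 m and distance of jar_center from where it was at the start of the episode below 0.02 m); the robot touches nothing.
It fails at once if a bottle or the top beaker dropped or thrown: faster than 0.6 m/s with no finger touching it ((linear speed of bottle_small above 0.6 m/s and contact force between bottle_small and the fingers below 0.05 N) or (linear speed of bottle_medium above 0.6 m/s and contact force between bottle_medium and the fingers below 0.05 N) or (linear speed of bottle_large above 0.6 m/s and contact force between bottle_large and the fingers below 0.05 N) or (linear speed of beaker_top above 0.6 m/s and contact force between beaker_top and the fingers below 0.05 N)).
It fails at once if lower beaker dragged up or pushed more than 25 mm (distance of beaker_low_center from where it was at the start of the episode above 0.025 m).
It fails at once if lower beaker tipped more than 0.5 rad (angle between beaker_low_center's own z axis and vertical above 0.5 rad).
It fails at once if jar moved more than 20 mm (distance of jar_center from where it was at the start of the episode above 0.02 m).
It also fails if it takes over 115 s, if anything falls off the work surface, if the arm or the gripper's body presses on something with over 40 N, if the wrist force passes 120 N, or if a joint passes its speed limit or range.

## Working session

There is one attempt and no reset: what is moved stays moved. The work goes in short steps, Python scripts to look and compute and a tool call to move; the robot and the scene stay as the last step left them, time stands still between calls to the robot, and variables do not carry over. Pictures are saved under pics/ and viewed, at most 14 in all, crops included, and the job is handed in when it is done.

Besides the shell and the picture viewer there is one more tool, called after "Request:" as name(argument=value, ...) on one line, values as JSON. play_rows: Moves the arm, as the interface text tells. Its arguments: {"type":"object","properties":{"increments":{"type":"array","items":{"type":"array"}},"jaw":{"type":"number"},"newtons":{"type":"number"}},"required":["increments"]}

```bash
mkdir -p pics; cat > h.py <<'E'
import numpy as np, cv2, pickle
from cell import robot
def cap(n,tag):
    c=robot.capture(n); cv2.imwrite(f'pics/{tag}.png',c['color'][:,:,::-1]); pickle.dump(c,open(f'pics/{tag}.pkl','wb')); return c
def cloud(c):
    K=np.array(c['intrinsics']);R=cv2.Rodrigues(np.array(c['rvec'],float))[0];t=np.array(c['tvec'],float).ravel()
    d=c['depth'];v,u=np.indices(d.shape)
    P=np.stack([(u-K[0,2])/K[0,0]*d,(v-K[1,2])/K[1,1]*d,d],-1)
    W=(P-t)@R; W[d<=0]=np.nan; return W
E
python3 - <<'E'
from h import *
for n in ('scene','side'):
    c=cap(n,n+'0'); print(n,c['tvec'],c['rvec'])
print(robot.observe())
E
```

```text
scene [-0.14962502 -0.37676818  1.45106828] [ 2.18974231  1.49151427 -0.43672681]
side [0.33456952 0.3377089  1.26099097] [ 1.04641955 -2.50710472  0.9057967 ]
{'clock': 0.1, 'qpos': array([-7.01826240e+01,  1.51635078e+01,  9.19706671e+01,  1.03458533e-04,
        7.29779797e+01, -2.11429723e+00]), 'joint_velocities': array([ 0.00058582, -0.07501735, -0.04879865,  0.00437699,  0.05908224,
        0.08606456]), 'effort': array([ 3.35669847e-04, -5.03618002e+01, -3.58070862e+01,  7.30383187e-02,
        2.33389012e-02, -6.40484495e-05]), 'tcp_pos': array([ 0.25200976, -0.62587135,  0.40355392]), 'tool_rot': array([-1.79887925e+02, -4.23652393e-03,  2.19316387e+01]), 'wrist_force': array([-0.18361122, -0.31317182, -0.19214908]), 'moment': array([ 0.0080643 ,  0.00268782, -0.06791037]), 'grasp_force': 0.0, 'finger_gap': 1.0008645418805084}
```

View pics/scene0.png

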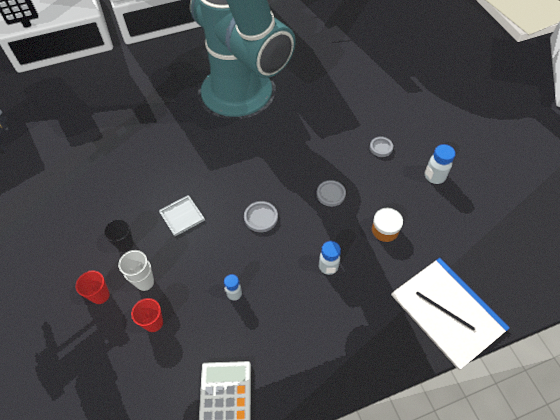

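View pics/side0.png

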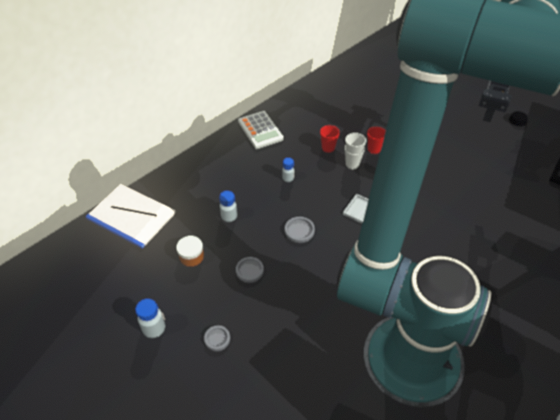

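Scene view: nest is at (137,270), with reds at (93,287) and (148,315) and black at (118,235). The tray is at (182,215). Bottles: small (233,287), medium (330,258), large (440,165). Wells by apparent size: large (261,217), medium (331,193), small (381,147). Jar is at (388,225). The side view agrees with this.

```bash
cat >> h.py <<'E'
from scipy.optimize import least_squares
def circ(p,r=None):
    f=(lambda q:np.hypot(p[:,0]-q[0],p[:,1]-q[1])-(q[2] if r is None else r))
    m=np.r_[(p.max(0)+p.min(0))[:2]/2,0.03]
    s=least_squares(f,m,loss='soft_l1',f_scale=0.002); return s.x
E
python3 - <<'E'
from h import *
for cn,obj in (('scene',dict(S=(233,287,16),M=(330,258,22),L=(440,165,25),wL=(261,217,22),wM=(331,193,20),wS=(381,147,16),tray=(182,215,30),jar=(388,225,22),nest=(137,270,24),r1=(93,287,22),r2=(148,315,20),blk=(118,235,18))),
 ('side',dict(S=(288,170,16),M=(228,206,22),L=(150,318,25),wL=(299,230,20),wM=(249,269,20),wS=(217,338,18),jar=(190,250,20),nest=(355,150,20)))):
    c=pickle.load(open(f'pics/{cn}0.pkl','rb'));W=cloud(c)
    print(cn,'bench z',np.nanmedian(W[300:330,270:300,2]) if cn=='scene' else np.nanmedian(W[180:200,170:190,2]))
    for k,(u,v,r) in obj.items():
        w=W[v-r:v+r+1,u-r:u+r+1].reshape(-1,3);col=c['color'][v-r:v+r+1,u-r:u+r+1].reshape(-1,3).astype(int)
        ok=np.isfinite(w[:,2]);w=w[ok];col=col[ok]
        if k in 'SML': w=w[(col[:,2]>col[:,0]+60)&(w[:,2]>.03)]
        if k=='tray':
            q=w[(w[:,2]>.002)&(w[:,2]<.02)]; rc=cv2.minAreaRect((q[:,:2]*1000).astype(np.float32)); print(k,rc,len(q),q[:,2].max());continue
        if k[0]=='w': q=w[(w[:,2]>.0085)&(w[:,2]<.02)]
        else: zt=np.percentile(w[:,2],99); q=w[w[:,2]>zt-.008]
        if len(q)<5: print(k,len(q),np.percentile(w[:,2],[5,50,95]));continue
        print(k,len(q),'ztop',np.percentile(w[:,2],99).round(4),'circ',circ(q).round(4),'bbox',((q.max(0)+q.min(0))/2)[:2].round(4),(q.max(0)-q.min(0))[:2].round(3))
E
```

```text
scene bench z -6.228605898754728e-05
S 148 ztop 0.0761 circ [ 0.6238 -0.2104  0.0108] bbox [ 0.6231 -0.2099] [0.03 0.03]
M 230 ztop 0.09 circ [0.639  0.0187 0.0143] bbox [0.6388 0.0182] [0.039 0.039]
L 236 ztop 0.1024 circ [0.5006 0.3888 0.0173] bbox [0.4998 0.3905] [0.048 0.051]
wL 249 ztop 0.0162 circ [ 0.4552 -0.0845  0.0387] bbox [ 0.4531 -0.0846] [0.086 0.083]
wM 202 ztop 0.0159 circ [0.4545 0.1072 0.0337] bbox [0.4538 0.1073] [0.074 0.073]
wS 143 ztop 0.0163 circ [0.364  0.2991 0.0279] bbox [0.364  0.2996] [0.064 0.06 ]
tray ((368.4271240234375, -268.686279296875), (156.904541015625, 192.15020751953125), 73.35372924804688) 1339 0.01923830577067818
jar 546 ztop 0.0531 circ [0.6015 0.1876 0.0241] bbox [0.6011 0.1876] [0.069 0.069]
nest 180 ztop 0.1049 circ [ 0.5214 -0.3944  0.0281] bbox [ 0.5199 -0.3946] [0.061 0.059]
r1 183 ztop 0.071 circ [ 0.516  -0.4966  0.028 ] bbox [ 0.5157 -0.4973] [0.06  0.059]
r2 169 ztop 0.0716 circ [ 0.6249 -0.3977  0.028 ] bbox [ 0.6234 -0.3981] [0.062 0.059]
blk 25 ztop 0.101 circ [ 0.5434 -0.3999  0.0509] bbox [ 0.4927 -0.392 ] [0.006 0.019]
side bench z -0.0009337451107741209
S 48 ztop 0.077 circ [ 0.6211 -0.2074  0.0103] bbox [ 0.6198 -0.2077] [0.027 0.03 ]
M 117 ztop 0.0896 circ [0.6341 0.0212 0.0144] bbox [0.6358 0.0204] [0.041 0.038]
L 290 ztop 0.1016 circ [0.4957 0.3919 0.0171] bbox [0.4967 0.3917] [0.048 0.046]
wL 181 ztop 0.0159 circ [ 0.4512 -0.0825  0.0384] bbox [ 0.4513 -0.0827] [0.083 0.084]
wM 185 ztop 0.0167 circ [0.4506 0.1097 0.0339] bbox [0.4507 0.1092] [0.073 0.075]
wS 188 ztop 0.0161 circ [0.3606 0.3009 0.0278] bbox [0.3612 0.3004] [0.061 0.061]
jar 393 ztop 0.0533 circ [0.5974 0.1895 0.0242] bbox [0.5972 0.1895] [0.07  0.069]
nest 102 ztop 0.1032 circ [ 0.5192 -0.3936  0.0283] bbox [ 0.5188 -0.3961] [0.062 0.066]
```

```bash
python3 - <<'E'
from h import *
for cn,(u,v,r) in (('scene',(182,215,28)),('side',(358,209,20))):
    c=pickle.load(open(f'pics/{cn}0.pkl','rb'));W=cloud(c)
    w=W[v-r:v+r+1,u-r:u+r+1];g=c['color'][v-r:v+r+1,u-r:u+r+1].min(-1)
    m=((g>110)&(w[...,2]<.03)).astype(np.uint8); m=cv2.morphologyEx(m,cv2.MORPH_OPEN,np.ones((3,3)));n,l,s,_=cv2.connectedComponentsWithStats(m)
    q=w[l==1+s[1:,4].argmax()]; q=q[np.isfinite(q[:,2])]
    print(cn,cv2.minAreaRect((q[:,:2]*1000).astype(np.float32)),np.median(q,0),len(q))
E
```

```text
scene ((370.81878662109375, -268.2205810546875), (98.36112213134766, 88.09627532958984), 12.322816848754883) [ 0.3738333  -0.2685613   0.00465165] 1052
side ((396.5938415527344, -265.4072570800781), (57.7194938659668, 115.1427993774414), 28.387813568115234) [ 0.39215654 -0.26159669  0.0040292 ] 421
```

Request:
play_rows(increments=[[[0.3,0.3,0],[0,0,0]],[[0.6,0.6,0],[0,0,0]],[[0.8,0.7,0],[0,0,0]],[[0.8,0.7,0],[0,0,0]],[[0.8,0.7,0],[0,0,0]],[[0.8,0.7,0],[0,0,0]],[[0.7,0.5,-0.4],[0,0,0]],[[0.4,0.3,-0.6],[0,0,0]],[[0.15,0.13,-0.5],[0,0,0]],[[0,0,-0.3],[0,0,0]],[[0,0,0],[0,0,0]]], jaw=-1, newtons=12)

```text
clock: 1.48
tcp_pos: [0.5191, -0.3939, 0.3132]
tool_rot: [-179.8, 0.1, 22.0]
wrist_force: [-0.2, -0.1, 0.8]
finger_gap: 0.996
grasp_force: 0.0
```

Request:
play_rows(increments=[[[0,0,-0.3],[0,0,0]],[[0,0,-0.4],[0,0,0]],[[0,0,-0.4],[0,0,0]],[[0,0,-0.2],[0,0,0]],[[0,0,-0.1],[0,0,0]],[[0,0,0],[0,0,0]]])

```text
clock: 2.22
tcp_pos: [0.5196, -0.3947, 0.2444]
tool_rot: [-180.0, 0.0, 21.9]
wrist_force: [0.8, -0.1, 0.9]
finger_gap: 0.999
grasp_force: 0.0
```

Request:
play_rows(increments=[[[0,0,0],[0,0,0]],[[0,0,0],[0,0,0]],[[0,0,0],[0,0,0]],[[0,0,0],[0,0,0]],[[0,0,0],[0,0,0]],[[0,0,0],[0,0,0]]], jaw=1, newtons=8)

```text
clock: 2.98
tcp_pos: [0.5198, -0.3948, 0.2452]
tool_rot: [180.0, -0.0, 21.9]
wrist_force: [0.1, 0.4, 2.7]
finger_gap: 0.666
grasp_force: 7.8
```

Request:
play_rows(increments=[[[0,0,0.1],[0,0,0]],[[0,0,0.2],[0,0,0]],[[0,0,0.25],[0,0,0]],[[0,0,0.25],[0,0,0]],[[0,0,0.25],[0,0,0]],[[0,0,0.25],[0,0,0]],[[0,0,0.25],[0,0,0]],[[0,0,0.25],[0,0,0]],[[0,0,0.3],[0,0,0]],[[0,0,0.2],[0,0,0]],[[0,0,0.1],[0,0,0]],[[0,0,0],[0,0,0]]])

```text
clock: 4.47
tcp_pos: [0.5197, -0.3947, 0.3651]
tool_rot: [180.0, -0.0, 21.9]
wrist_force: [-1.2, 0.3, -0.2]
finger_gap: 0.664
grasp_force: 8.0
```

```bash
python3 - <<'E'
from h import *
c=cap('scene','scene1'); W=cloud(c)
for (u,v,r) in ((137,272,30),): 
    w=W[v-r:v+r,u-r:u+r].reshape(-1,3); q=w[(w[:,2]>.062)&(w[:,2]<.078)]; print(len(q),circ(q))
u,v,r=182,215,28
w=W[v-r:v+r+1,u-r:u+r+1].reshape(-1,3);q=w[(w[:,2]>.006)&(w[:,2]<.014)];q=q[np.hypot(q[:,0]-.372,q[:,1]+.268)<.062]
print('tray lip',cv2.minAreaRect((q[:,:2]*1000).astype(np.float32)),len(q))
E
```

```text
204 [ 0.52292807 -0.39420626  0.02905946]
tray lip ((376.6065979003906, -267.6967468261719), (88.11497497558594, 84.28379821777344), 12.657377243041992) 322
```

View pics/scene1.png

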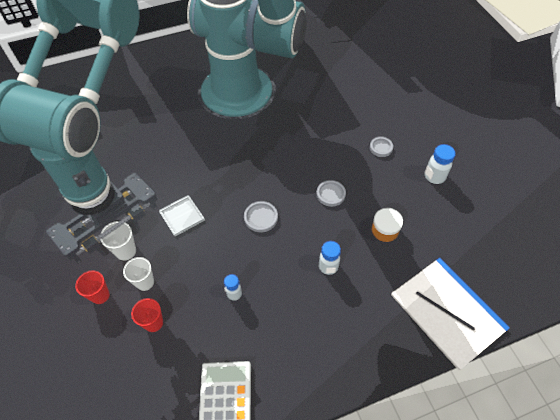

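Request:
play_rows(increments=[[[-0.2,0.15,0],[0,0,0]],[[-0.4,0.35,0],[0,0,0]],[[-0.5,0.5,0],[0,0,0]],[[-0.5,0.5,0],[0,0,0]],[[-0.5,0.5,0],[0,0,0]],[[-0.5,0.35,0],[0,0,0]],[[-0.32,0.2,0],[0,0,0]],[[0,0,-0.3],[0,0,0]],[[0,0,-0.5],[0,0,0]],[[0,0,-0.6],[0,0,0]],[[0,0,-0.5],[0,0,0]],[[0,0,-0.3],[0,0,0]]])

```text
clock: 6.02
tcp_pos: [0.3731, -0.2667, 0.2522]
tool_rot: [-179.8, 0.1, 21.9]
wrist_force: [0.0, -0.4, 0.2]
finger_gap: 0.662
grasp_force: 8.0
```

Request:
play_rows(increments=[[[0,0,-0.2],[0,0,0]],[[0,0,-0.2],[0,0,0]],[[0,0,-0.15],[0,0,0]],[[0,0,-0.1],[0,0,0]],[[0,0,-0.05],[0,0,0]],[[0,0,0],[0,0,0]],[[0,0,0],[0,0,0]]])

```text
clock: 6.9
tcp_pos: [0.3738, -0.2673, 0.22]
tool_rot: [180.0, -0.0, 21.9]
wrist_force: [0.5, 0.5, -0.4]
finger_gap: 0.662
grasp_force: 8.0
```

```bash
python3 - <<'E'
from h import *
c=cap('wrist','wr1');c=cap('scene','scene2');cv2.imwrite('pics/s2c.png',cv2.resize(c['color'][120:320,60:300,::-1],None,fx=2.5,fy=2.5))
E
```

```text
(no output)
```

View pics/s2c.png

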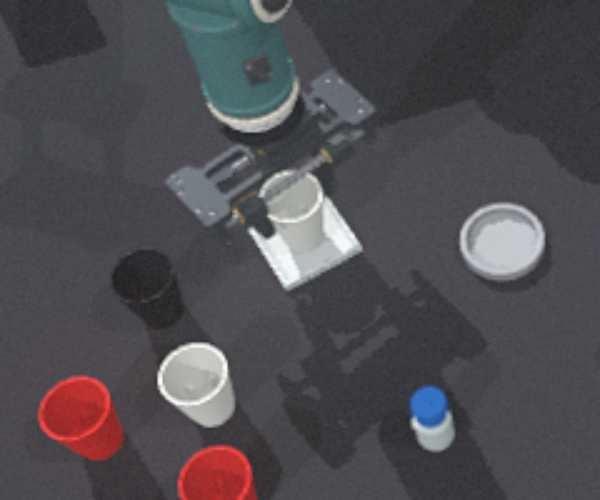

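The beaker is upright over the tray, its foot at crop (303,240) and the tray middle at about (305,237). About 4–5 mm left to go down.

Request:
play_rows(increments=[[[0,0,-0.04],[0,0,0]],[[0,0,-0.04],[0,0,0]],[[0,0,-0.02],[0,0,0]],[[0,0,0],[0,0,0]],[[0,0,0],[0,0,0]]])

```text
clock: 7.62
tcp_pos: [0.3738, -0.2673, 0.215]
tool_rot: [180.0, -0.0, 21.9]
wrist_force: [-0.6, 0.3, 4.0]
finger_gap: 0.658
grasp_force: 7.6
```

Contact is made, so I'll release and retreat.

Request:
play_rows(increments=[[[0,0,0],[0,0,0]],[[0,0,0],[0,0,0]],[[0,0,0],[0,0,0]],[[0,0,0],[0,0,0]],[[0,0,0.2],[0,0,0]],[[0,0,0.4],[0,0,0]],[[0,0,0.5],[0,0,0]],[[0,0,0.5],[0,0,0]],[[0,0,0.4],[0,0,0]]], jaw=-1)

```text
clock: 8.75
tcp_pos: [0.3738, -0.2673, 0.3166]
tool_rot: [179.9, -0.1, 21.9]
wrist_force: [0.7, -0.0, -0.4]
finger_gap: 1.001
grasp_force: 0.0
```

Request:
play_rows(increments=[[[0.3,0.1,0],[0,0,0]],[[0.7,0.15,0],[0,0,0]],[[0.9,0.2,0],[0,0,0]],[[0.9,0.2,0],[0,0,0]],[[0.9,0.2,0],[0,0,0]],[[0.75,0.2,0],[0,0,0]],[[0.4,0.1,0],[0,0,0]],[[0.1,0.02,0],[0,0,0]],[[0,0,0],[0,0,0]]])

```text
clock: 9.88
tcp_pos: [0.621, -0.2082, 0.3136]
tool_rot: [-179.9, 0.1, 22.0]
wrist_force: [-0.6, 0.6, -0.5]
finger_gap: 0.998
grasp_force: 0.0
```

```bash
python3 - <<'E'
from h import *
c=cap('wrist','wr2');W=cloud(c)
col=c['color'].astype(int); m=(col[...,2]>col[...,0]+60)&(W[...,2]>.04);q=W[m];q=q[np.hypot(q[:,0]-.6215,q[:,1]+.209)<.04]
zt=np.percentile(q[:,2],90);t=q[q[:,2]>zt-.004];print(zt,circ(t),(t.max(0)+t.min(0))/2,len(t))
c=cap('scene','scene3');W=cloud(c);cv2.imwrite('pics/s3c.png',cv2.resize(c['color'][120:320,60:300,::-1],None,fx=2.5,fy=2.5))
w=W[180:230,150:220].reshape(-1,3);q=w[(w[:,2]>.066)&(w[:,2]<.082)];print('beaker',circ(q),np.percentile(q[:,2],95))
E
```

```text
0.07361412904537744 [ 0.62303679 -0.21152698  0.01046017] [ 0.62255513 -0.21217916  0.07261269] 1213
beaker [ 0.37541982 -0.26675198  0.02790946] 0.0756466768035513
```

View pics/s3c.png

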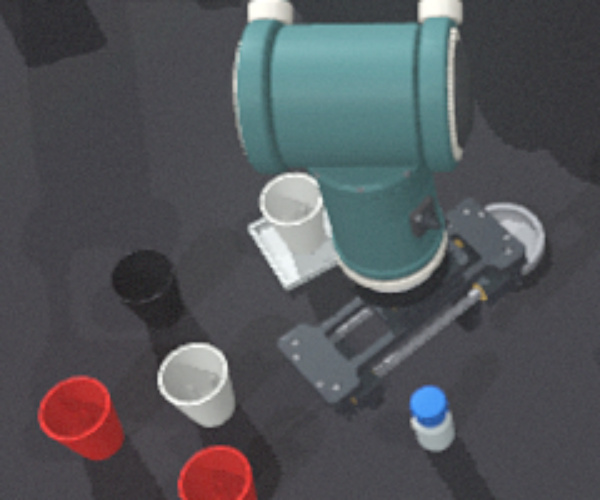

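View pics/wr2.png

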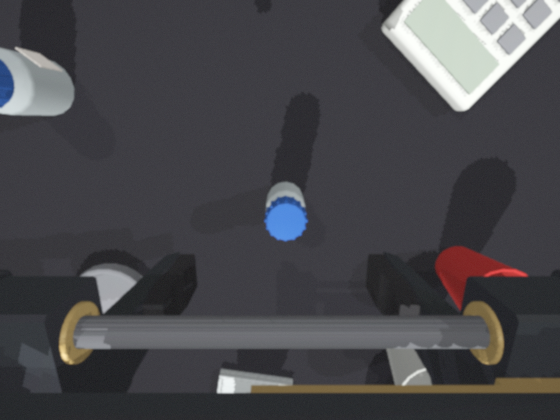

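The beaker stands in the tray. In the wrist view the small cap, at (286,219), is between the fingers. I'll descend on it.

Request:
play_rows(increments=[[[0.02,-0.03,-0.3],[0,0,0]],[[0,0,-0.5],[0,0,0]],[[0,0,-0.5],[0,0,0]],[[0,0,-0.4],[0,0,0]],[[0,0,-0.2],[0,0,0]],[[0,0,-0.12],[0,0,0]],[[0,0,0],[0,0,0]],[[0,0,0],[0,0,0]]])

```text
clock: 10.98
tcp_pos: [0.6226, -0.2103, 0.2147]
tool_rot: [179.9, -0.1, 21.9]
wrist_force: [0.1, -0.3, -0.6]
finger_gap: 0.999
grasp_force: 0.0
```

Request:
play_rows(increments=[[[0,0,0],[0,0,0]],[[0,0,0],[0,0,0]],[[0,0,0],[0,0,0]],[[0,0,0],[0,0,0]],[[0,0,0],[0,0,0]],[[0,0,0],[0,0,0]],[[0,0,0],[0,0,0]],[[0,0,0],[0,0,0]]], jaw=1, newtons=15)

```text
clock: 11.98
tcp_pos: [0.6221, -0.2101, 0.2137]
tool_rot: [-180.0, 0.0, 21.9]
wrist_force: [0.4, 0.3, -0.1]
finger_gap: 0.334
grasp_force: 15.0
```

Request:
play_rows(increments=[[[0,0,0.2],[0,0,0]],[[0,0,0.4],[0,0,0]],[[0,0,0.5],[0,0,0]],[[0,0,0.5],[0,0,0]],[[0,0,0.5],[0,0,0]],[[0,0,0.3],[0,0,0]],[[-0.1,0.2,0],[0,0,0]],[[-0.2,0.4,0],[0,0,0]],[[-0.3,0.6,0],[0,0,0]],[[-0.4,0.8,0],[0,0,0]],[[-0.4,0.8,0],[0,0,0]],[[-0.4,0.8,0],[0,0,0]]])

```text
clock: 13.48
tcp_pos: [0.5297, -0.0279, 0.3319]
tool_rot: [-179.9, 0.2, 22.0]
wrist_force: [-0.2, 0.4, 0.7]
finger_gap: 0.336
grasp_force: 15.0
```

Request:
play_rows(increments=[[[-0.4,0.8,0],[0,0,0]],[[-0.4,0.8,0],[0,0,0]],[[-0.4,0.8,0],[0,0,0]],[[-0.4,0.8,0],[0,0,0]],[[-0.4,0.8,0],[0,0,0]],[[-0.4,0.8,0],[0,0,0]],[[-0.4,0.7,0],[0,0,0]],[[-0.3,0.5,0],[0,0,0]],[[-0.2,0.3,0],[0,0,0]],[[-0.1,0.1,0],[0,0,0]],[[0,0,0],[0,0,0]]])

```text
clock: 14.85
tcp_pos: [0.361, 0.2897, 0.3328]
tool_rot: [180.0, 0.1, 22.0]
wrist_force: [0.3, -0.2, 0.1]
finger_gap: 0.332
grasp_force: 15.0
```

Request:
play_rows(increments=[[[0.02,0.2,-0.2],[0,0,0]],[[0,0,-0.4],[0,0,0]],[[0,0,-0.5],[0,0,0]],[[0,0,-0.4],[0,0,0]],[[0,0,-0.3],[0,0,0]],[[0,0,-0.1],[0,0,0]],[[0,0,0],[0,0,0]]])

```text
clock: 15.72
tcp_pos: [0.3633, 0.2998, 0.2385]
tool_rot: [180.0, 0.0, 21.9]
wrist_force: [-0.9, -0.8, -0.6]
finger_gap: 0.335
grasp_force: 15.0
```

```bash
python3 - <<'E'
from h import *
a=cap('scene','s4')['color'][90:210,320:480];b=cap('side','d4')['color'][280:400,140:300]
cv2.imwrite('pics/c4.png',cv2.resize(np.hstack([a,b])[:,:,::-1],None,fx=2.5,fy=2.5))
print(robot.observe()['tcp_pos'])
E
```

```text
[0.36356022 0.30014167 0.23939979]
```

View pics/c4.png

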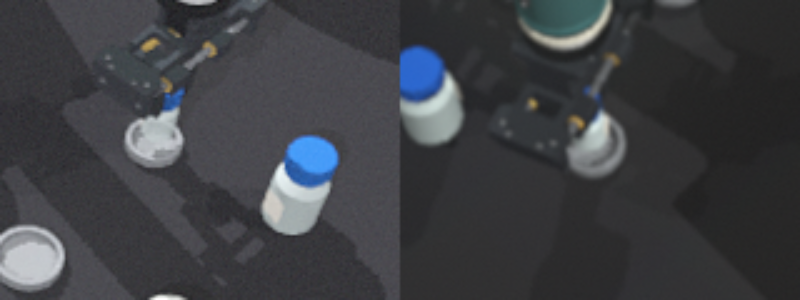

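The bottle hangs over the small well in both views (left crop, well (153,142)). It looks consistent with its remaining height, so I'll lower it.

Request:
play_rows(increments=[[[0,0,-0.1],[0,0,0]],[[0,0,-0.1],[0,0,0]],[[0,0,-0.1],[0,0,0]],[[0,0,-0.07],[0,0,0]],[[0,0,-0.05],[0,0,0]],[[0,0,0],[0,0,0]],[[0,0,0],[0,0,0]]])

```text
clock: 16.7
tcp_pos: [0.3631, 0.2999, 0.2177]
tool_rot: [-180.0, -0.0, 21.9]
wrist_force: [0.3, 0.5, -0.4]
finger_gap: 0.334
grasp_force: 15.0
```

Request:
play_rows(increments=[[[0,0,-0.02],[0,0,0]],[[0,0,0],[0,0,0]],[[0,0,0],[0,0,0]]])

```text
clock: 17.08
tcp_pos: [0.3635, 0.3, 0.2175]
tool_rot: [-180.0, -0.1, 21.9]
wrist_force: [-0.8, -2.3, 4.3]
finger_gap: 0.332
grasp_force: 15.0
```

Request:
play_rows(increments=[[[0,0,0],[0,0,0]],[[0,0,0],[0,0,0]],[[0,0,0],[0,0,0]],[[0,0,0],[0,0,0]],[[0,0,0.2],[0,0,0]],[[0,0,0.4],[0,0,0]],[[0,0,0.5],[0,0,0]],[[0,0,0.5],[0,0,0]],[[0,0,0.4],[0,0,0]],[[0,0,0.2],[0,0,0]]], jaw=-1)

```text
clock: 18.32
tcp_pos: [0.3635, 0.3001, 0.3287]
tool_rot: [-180.0, -0.2, 21.9]
wrist_force: [-0.1, -0.0, -0.4]
finger_gap: 1.0
grasp_force: 0.0
```

Request:
play_rows(increments=[[[0.3,0.2,0],[0,0,0]],[[0.6,0.4,0],[0,0,0]],[[0.7,0.5,0],[0,0,0]],[[0.6,0.4,0],[0,0,0]],[[0.4,0.25,0],[0,0,0]],[[0.1,0.07,0],[0,0,0]],[[0,0,0],[0,0,0]]])

```text
clock: 19.2
tcp_pos: [0.4982, 0.3908, 0.3254]
tool_rot: [180.0, 0.1, 21.9]
wrist_force: [-0.6, 0.5, -0.3]
finger_gap: 1.001
grasp_force: 0.0
```

```bash
cat >> h.py <<'E'
def cap_xy(tag,x,y,n='wrist'):
    c=cap(n,tag);W=cloud(c);col=c['color'].astype(int)
    q=W[(col[...,2]>col[...,0]+60)&(W[...,2]>.04)];q=q[np.hypot(q[:,0]-x,q[:,1]-y)<.045]
    zt=np.percentile(q[:,2],90);t=q[q[:,2]>zt-.004];print(tag,zt,circ(t),(t.max(0)+t.min(0))/2,(t.max(0)-t.min(0)),len(t))
E
python3 - <<'E'
from h import *
cap_xy('wr5',.498,.391)
cap_xy('s5',.363,.3,'scene');cap_xy('d5',.363,.3,'side')
E
```

```text
wr5 0.09959683475414623 [0.49927293 0.38960122 0.01672621] [0.49849895 0.38928284 0.09852698] [0.04974099 0.04945096 0.00581821] 3419
s5 0.07850040716125796 [0.36504046 0.29925352 0.01061647] [0.36513184 0.29848912 0.07752144] [0.02835081 0.02788611 0.00601193] 68
d5 0.07703249772206186 [0.36115861 0.30145712 0.01061701] [0.3609435  0.30067856 0.07731772] [0.03053796 0.02898875 0.00856751] 95
```

The small bottle stands centred in its well. Next is the large one.

Request:
play_rows(increments=[[[0,0,-0.3],[0,0,0]],[[0,0,-0.4],[0,0,0]],[[0,0,-0.4],[0,0,0]],[[0,0,-0.3],[0,0,0]],[[0,0,-0.2],[0,0,0]],[[0,0,-0.2],[0,0,0]],[[0,0,0],[0,0,0]],[[0,0,0],[0,0,0]]])

```text
clock: 20.35
tcp_pos: [0.4984, 0.3911, 0.2372]
tool_rot: [-180.0, -0.1, 21.9]
wrist_force: [-0.2, -0.9, -0.0]
finger_gap: 0.998
grasp_force: 0.0
```

Request:
play_rows(increments=[[[0,0,0],[0,0,0]],[[0,0,0],[0,0,0]],[[0,0,0],[0,0,0]],[[0,0,0],[0,0,0]],[[0,0,0],[0,0,0]],[[0,0,0],[0,0,0]],[[0,0,0],[0,0,0]]], jaw=1, newtons=30)

```text
clock: 21.22
tcp_pos: [0.4982, 0.3908, 0.2368]
tool_rot: [180.0, -0.0, 21.9]
wrist_force: [0.6, -1.5, 0.5]
finger_gap: 0.534
grasp_force: 30.0
```

Request:
play_rows(increments=[[[0,0,0.2],[0,0,0]],[[0,0,0.4],[0,0,0]],[[0,0,0.5],[0,0,0]],[[0,0,0.5],[0,0,0]],[[0,0,0.5],[0,0,0]],[[0,0,0.3],[0,0,0]],[[0,-0.2,0],[0,0,0]],[[-0.05,-0.4,0],[0,0,0]],[[-0.05,-0.6,0],[0,0,0]],[[-0.1,-0.8,0],[0,0,0]],[[-0.1,-0.8,0],[0,0,0]],[[-0.1,-0.8,0],[0,0,0]]])

```text
clock: 22.72
tcp_pos: [0.4767, 0.2082, 0.3549]
tool_rot: [180.0, 0.2, 21.9]
wrist_force: [0.8, 0.1, -1.8]
finger_gap: 0.535
grasp_force: 30.0
```

Request:
play_rows(increments=[[[-0.1,-0.8,0],[0,0,0]],[[-0.1,-0.8,0],[0,0,0]],[[-0.1,-0.8,0],[0,0,0]],[[-0.1,-0.8,0],[0,0,0]],[[-0.05,-0.8,0],[0,0,0]],[[-0.05,-0.8,0],[0,0,0]],[[-0.02,-0.6,0],[0,0,0]],[[0,-0.4,0],[0,0,0]],[[0,-0.08,0],[0,0,0]],[[0,0,0],[0,0,0]]])

```text
clock: 23.98
tcp_pos: [0.4513, -0.0832, 0.3558]
tool_rot: [-179.9, 0.1, 21.9]
wrist_force: [-0.3, 0.6, -1.2]
finger_gap: 0.538
grasp_force: 30.0
```

Request:
play_rows(increments=[[[0,0,-0.2],[0,0,0]],[[0,0,-0.4],[0,0,0]],[[0,0,-0.5],[0,0,0]],[[0,0,-0.4],[0,0,0]],[[0,0,-0.3],[0,0,0]],[[0,0,-0.1],[0,0,0]],[[0,0,0],[0,0,0]],[[0,0,0],[0,0,0]]])

```text
clock: 24.98
tcp_pos: [0.4526, -0.0832, 0.2625]
tool_rot: [180.0, -0.1, 21.9]
wrist_force: [-0.2, 0.5, -1.8]
finger_gap: 0.536
grasp_force: 30.0
```

```bash
python3 - <<'E'
from h import *
a=cap('scene','s6')['color'][140:260,190:350];b=cap('side','d6')['color'][170:290,220:380]
cv2.imwrite('pics/c6.png',cv2.resize(np.hstack([a,b])[:,:,::-1],None,fx=2.5,fy=2.5))
print(robot.observe()['tcp_pos'])
E
```

```text
[ 0.45257206 -0.083272    0.26254303]
```

View pics/c6.png

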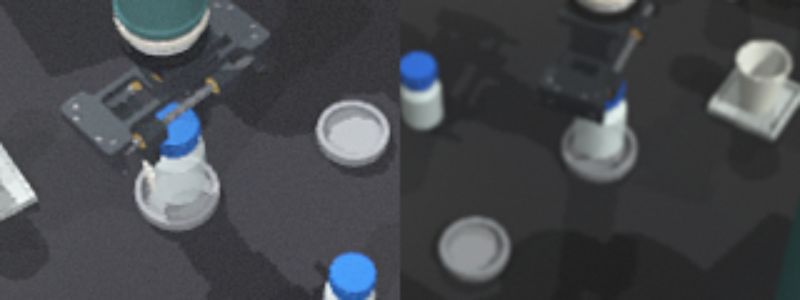

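The large bottle hangs above the large well in both views (left crop (177,190), right crop (600,150)). I'll lower it.

Request:
play_rows(increments=[[[0,0,-0.1],[0,0,0]],[[0,0,-0.1],[0,0,0]],[[0,0,-0.1],[0,0,0]],[[0,0,-0.07],[0,0,0]],[[0,0,-0.05],[0,0,0]],[[0,0,0],[0,0,0]],[[0,0,0],[0,0,0]]])

```text
clock: 25.95
tcp_pos: [0.4522, -0.0831, 0.2408]
tool_rot: [180.0, -0.0, 21.9]
wrist_force: [0.6, 1.5, -0.7]
finger_gap: 0.534
grasp_force: 30.0
```

Request:
play_rows(increments=[[[0,0,-0.02],[0,0,0]],[[0,0,0],[0,0,0]],[[0,0,0],[0,0,0]]])

```text
clock: 26.32
tcp_pos: [0.4526, -0.0832, 0.2407]
tool_rot: [180.0, -0.1, 21.9]
wrist_force: [-0.9, 0.0, 5.2]
finger_gap: 0.535
grasp_force: 30.0
```

Request:
play_rows(increments=[[[0,0,0],[0,0,0]],[[0,0,0],[0,0,0]],[[0,0,0],[0,0,0]],[[0,0,0],[0,0,0]],[[0,0,0.2],[0,0,0]],[[0,0,0.4],[0,0,0]],[[0,0,0.5],[0,0,0]],[[0,0,0.4],[0,0,0]],[[0,0,0.2],[0,0,0]]], jaw=-1)

```text
clock: 27.45
tcp_pos: [0.4526, -0.0832, 0.3266]
tool_rot: [179.9, -0.1, 21.9]
wrist_force: [-0.8, 0.9, -0.5]
finger_gap: 1.006
grasp_force: 0.0
```

Request:
play_rows(increments=[[[0.3,0.2,0],[0,0,0]],[[0.6,0.35,0],[0,0,0]],[[0.8,0.4,0],[0,0,0]],[[0.8,0.4,0],[0,0,0]],[[0.7,0.4,0],[0,0,0]],[[0.4,0.25,0],[0,0,0]],[[0.09,0.05,0],[0,0,0]],[[0,0,0],[0,0,0]]])

```text
clock: 28.45
tcp_pos: [0.6364, 0.0198, 0.3234]
tool_rot: [-180.0, 0.1, 22.0]
wrist_force: [-0.6, -0.4, 0.2]
finger_gap: 1.002
grasp_force: 0.0
```

```bash
python3 - <<'E'
from h import *
cap_xy('wr7',.637,.0195)
for n in ('side','scene'):
    try: cap_xy(n+'7',.4525,-.083,n)
    except Exception as e: print(n,e)
E
```

```text
wr7 0.08761230561347201 [0.6381633  0.01786906 0.01391323] [0.63745755 0.01712471 0.08640249] [0.04057906 0.04132422 0.00557891] 2191
side7 0.10338694250924653 [ 0.4492623  -0.08124213  0.01684306] [ 0.45015571 -0.08037381  0.10419973] [0.04940271 0.04780123 0.00957885] 153
scene7 0.10370540212734178 [ 0.45380185 -0.08291611  0.01713923] [ 0.45411545 -0.0824851   0.10335127] [0.04865287 0.0471111  0.0072909 ] 237
```

Request:
play_rows(increments=[[[0,-0.02,-0.3],[0,0,0]],[[0,0,-0.5],[0,0,0]],[[0,0,-0.5],[0,0,0]],[[0,0,-0.4],[0,0,0]],[[0,0,-0.2],[0,0,0]],[[0,0,-0.1],[0,0,0]],[[0,0,0],[0,0,0]],[[0,0,0],[0,0,0]]])

```text
clock: 29.6
tcp_pos: [0.6372, 0.0184, 0.2257]
tool_rot: [180.0, -0.1, 21.9]
wrist_force: [0.7, 0.5, -1.0]
finger_gap: 0.998
grasp_force: 0.0
```

Request:
play_rows(increments=[[[0,0,0],[0,0,0]],[[0,0,0],[0,0,0]],[[0,0,0],[0,0,0]],[[0,0,0],[0,0,0]],[[0,0,0],[0,0,0]],[[0,0,0],[0,0,0]],[[0,0,0],[0,0,0]]], jaw=1, newtons=22)

```text
clock: 30.48
tcp_pos: [0.6366, 0.0183, 0.2247]
tool_rot: [-180.0, 0.0, 21.9]
wrist_force: [-0.5, -0.6, 1.0]
finger_gap: 0.442
grasp_force: 22.0
```

Request:
play_rows(increments=[[[0,0,0.2],[0,0,0]],[[0,0,0.4],[0,0,0]],[[0,0,0.5],[0,0,0]],[[0,0,0.5],[0,0,0]],[[0,0,0.4],[0,0,0]],[[-0.3,0.15,0],[0,0,0]],[[-0.6,0.3,0],[0,0,0]],[[-0.7,0.3,0],[0,0,0]],[[-0.7,0.3,0],[0,0,0]],[[-0.7,0.34,0],[0,0,0]],[[-0.5,0.3,0],[0,0,0]],[[-0.19,0.1,0],[0,0,0]]])

```text
clock: 31.98
tcp_pos: [0.4495, 0.1085, 0.3235]
tool_rot: [-180.0, 0.1, 22.0]
wrist_force: [0.5, 0.2, -0.7]
finger_gap: 0.448
grasp_force: 22.0
```

Request:
play_rows(increments=[[[0,0,0],[0,0,0]],[[0,0,-0.2],[0,0,0]],[[0,0,-0.4],[0,0,0]],[[0,0,-0.5],[0,0,0]],[[0,0,-0.3],[0,0,0]],[[0,0,-0.1],[0,0,0]],[[0,0,0],[0,0,0]],[[0,0,0],[0,0,0]]])

```text
clock: 32.98
tcp_pos: [0.4527, 0.1079, 0.2506]
tool_rot: [180.0, -0.1, 21.9]
wrist_force: [0.3, 0.8, 0.0]
finger_gap: 0.443
grasp_force: 22.0
```

Position matches the target of (0.452, 0.108). Lowering 22 mm.

Request:
play_rows(increments=[[[0,0,-0.1],[0,0,0]],[[0,0,-0.1],[0,0,0]],[[0,0,-0.1],[0,0,0]],[[0,0,-0.08],[0,0,0]],[[0,0,-0.04],[0,0,0]],[[0,0,-0.02],[0,0,0]],[[0,0,0],[0,0,0]],[[0,0,0],[0,0,0]]])

```text
clock: 33.98
tcp_pos: [0.4525, 0.108, 0.2287]
tool_rot: [-180.0, -0.0, 21.9]
wrist_force: [-2.1, -0.9, 5.7]
finger_gap: 0.448
grasp_force: 22.0
```

Request:
play_rows(increments=[[[0,0,0],[0,0,0]],[[0,0,0],[0,0,0]],[[0,0,0],[0,0,0]],[[0,0,0],[0,0,0]],[[0,0,0.2],[0,0,0]],[[0,0,0.5],[0,0,0]],[[0,0,0.7],[0,0,0]],[[0,0,0.7],[0,0,0]],[[0,0,0.6],[0,0,0]],[[0,0,0.4],[0,0,0]],[[0,0,0.2],[0,0,0]],[[0,0,0],[0,0,0]]], jaw=-1)

```text
clock: 35.48
tcp_pos: [0.4522, 0.1079, 0.3935]
tool_rot: [180.0, -0.1, 21.9]
wrist_force: [0.1, 1.0, -0.1]
finger_gap: 1.002
grasp_force: 0.0
```

```bash
python3 - <<'E'
from h import *
for n in ('scene','side'):
  for k,x,y in (('S',.3623,.3),('M',.4523,.108),('L',.4525,-.083)):
    try: cap_xy(n+k+'9',x,y,n)
    except Exception as e: print(n,k,e)
a=cap('scene','s9')['color'][90:330,60:480]
cv2.imwrite('pics/c9.png',cv2.resize(a[:,:,::-1],None,fx=1.9,fy=1.9))
E
```

```text
sceneS9 0.07739731147478932 [0.36448367 0.2988837  0.01066083] [0.364513   0.29762508 0.07636683] [0.03026961 0.02975117 0.00570829] 79
sceneM9 0.09163695950495805 [0.45359734 0.10762212 0.0139029 ] [0.45389218 0.10759594 0.0911871 ] [0.03932807 0.03831423 0.00699897] 158
sceneL9 0.10391802806905598 [ 0.45425839 -0.08296275  0.01709186] [ 0.45371484 -0.0830671   0.10389144] [0.04635774 0.04676194 0.00782332] 241
sideS9 0.07796376759082554 [0.36116259 0.30103691 0.01017233] [0.35970745 0.30164723 0.07719781] [0.02970584 0.02994448 0.00641614] 83
sideM9 0.09137662528211529 [0.45121911 0.10963342 0.01435802] [0.45024826 0.11088737 0.09334913] [0.03734826 0.03916941 0.01188229] 115
sideL9 0.10378838745247772 [ 0.45147709 -0.08055429  0.0160624 ] [ 0.45066762 -0.08185206  0.10356623] [0.04794438 0.04570872 0.00753169] 141
```

View pics/c9.png

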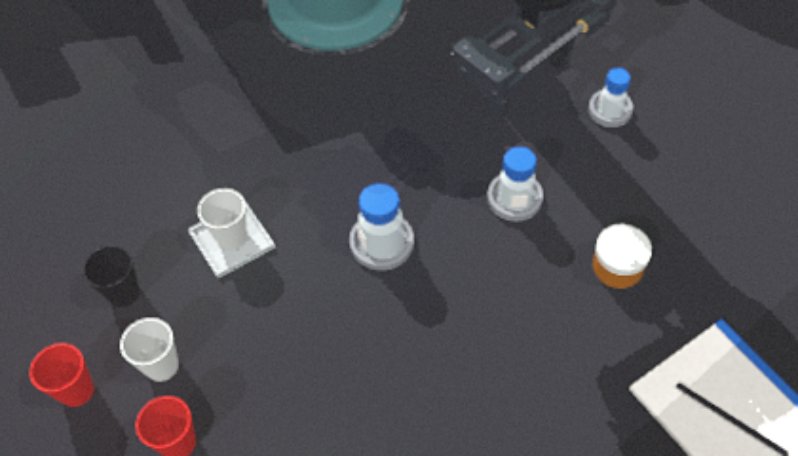

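All three bottles stand in their wells: small (611,105), medium (515,195), large (381,240). The beaker's foot, near (231,240), is within a few millimetres of the tray middle at (232,238). The jar and lower beaker have not moved.

```bash
python3 -c "
from cell import robot
print(robot.hand_in())"
```

```text
the job is handed in; nothing more can be done
None
```

I handed in the job at about 36 s of the 115 s limit: each bottle stands in the well of its size, the top beaker is upright near the middle of the drip tray, and the lower beaker and amber jar look unmoved; no verdict was returned.

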